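# Centre the wobbly caster on the scale pan and log its weight

## Robot

A 6-joint arm with a two-finger parallel gripper is mounted at the origin on the work surface. World frame = base frame: x ahead of the robot, y to its left, z up, the work surface at z = 0. Lengths are in mm, angles in rad, forces in N, time in s.
With the tool pointing down it reaches from about 275 to 1000 mm from the base axis. Payload 8.4 kg.
Tool frame: the origin (TCP) lies midway between the tips of the shut fingers; the grasp point (between the pads) lies 19 mm behind it; z points along the fingers, y is the line along which they close (so a half turn about z gives the same grasp; the last joint's range is limited). The gripper opens to 85 mm and grips with 20 to 120 N. Pads are 22 mm wide; open, the fingers measure 114 mm over their backs; the gripper's body (76 mm by 85 mm) begins 54 mm behind the grasp point. The pads swing forward as they close: fully open they stand 13 mm farther back than shut.
Start: joints at [-1.235, 0.353, 1.633, -0, 1.155, -0.002], TCP at [207.131, -589.682, 231.281] pointing down, gripper open.
Joint ranges: [-2.63, 2.63], [-0.92, 2.1], [0.06, 2.66], [-1.3, 4.44], [0, 2.69], [-3.02, 3.02]. Speed limits (rad/s): [2.22, 2.22, 2.79, 3.14, 3.14, 3.14].

## Interface

Orientations are given as [roll, pitch, yaw] about the fixed x, y, z axes, in that order (R = Rz(yaw) Ry(pitch) Rx(roll)).
In Python, from rig import r gives the robot as it stands.
- The arm moves only by the shell command python3 -m inch 'ROWS' [OPENING] [FORCE]. ROWS is JSON, a list that holds one entry, the list of rows, each a list of 6 numbers: the shift along the tool's x, y, z scaled (see below), then the turn, a rotation vector about the tool's x, y, z scaled (see below). In form: [[[tx, ty, tz, wx, wy, wz], ...]]. A call has 1 to 8 rows; each row is the pose to reach, as a shift and turn from the pose commanded when the call began, along the tool's axes at that moment, turning the shorter way round; what a row does not reach only later rows make up. The controller multiplies each number of a shift by 20 cm and each number of a turn by pi rad. A row lasts 1/12 s, in which the tool goes at most 41.7 mm and 7.16 degrees, less where a joint would pass 70% of its speed; a pose out of reach is approached as far as the arm can. A call with a number of a shift or a turn outside -1 to 1 is refused whole. A call with a gripper value outside its range is refused whole. OPENING is the gripper's target within -1 to 1 (fully open at 1, half-way at 0, shut at -1), set as the call begins (- or left out, the last holds). The fingers move at their own pace and stop on an object; FORCE is the grip in N (left out, the last holds). Time passes only in rows, so rows that repeat a pose let the fingers close. It gives the time, the measured TCP pose, the force, the opening and the grip force at its end, in the units of the state.
- r.sense(): the state, without advancing time (a new reading comes with each control period).
- r.grab_frame(name): name is "scene" or "top"; returns the picture (420x560x3 uint8, red, green, blue); there is no depth.
- r.camera_info(name): a dict with "K" (3x3 intrinsics, pixels), "rvec" (rotation vector, rad) and "tvec" (3), from world to camera coordinates, as OpenCV has them. Camera axes: x right, y down, z forward; pixel columns grow to the right and rows downward; lengths in mm; the calibration is good to about 2 mm. A picture is of the moment at which its call begins. camera_info takes no time and is no camera call.
- r.sign_off(): hands the job in; it is judged then, once.
The state is a dict: "clock": time; "qpos": joint angles; "qvel": joint speeds; "joint_efforts": joint torques, N m; "eef_pos": TCP position; "tcp_rot": TCP orientation; "contact_force": force on the tool from outside, world axes, zero at the start; "wrist_torque": the same for the moment, N m; "opening": opening from 0.0 (shut) to 1.0 (fully open); "grasp_force": force on a finger pad.
Only numpy, scipy, OpenCV 4.12 (cv2) and the standard library are available. Lean on these libraries where they do the work, as an engineer would, in place of code of your own. Each camera call takes 0.05 s, during which the arm holds its last target. There are 200 camera calls.

## Task

Centre the wobbly caster that stands upside down on the bench scale's round pan: push it with light taps of the fingertips, low down on its round foot, until the foot stands wholly inside the ring marked on the pan, without gripping it, lifting it or knocking it over. Then, with the caster standing still and untouched there, press the scale's key right down to log the weight, and let go. Leave everything else where it is.

Things in the scene. Friction and masses are not known exactly. Their poses are not given: they have to be found in the camera images.
- caster: Caster on the scale pan, upside down, green wheel on top, 52 mm tall, 70-140 g. It stands on a boss 18 mm wide, 3 mm high; its round steel foot, 42 mm wide, is 3 to 15 mm above the pan; fork and wheel (axle at 34 mm) reach no farther out. Pushed at fork or wheel it tips; pushed slowly (20 mm/s) at the foot it slides and stays where left. Origin: centre of the boss's underside; z up, any yaw.
- pan_centre (a point): Centre of the top of the scale's fixed, flat round pan (100 mm wide, no rim), 62 mm above the table; z up, x and y mean nothing. Ring marked round it, flush: inner diameter 56 mm, outer 60 mm; the foot is inside it when less than 7 mm off centre. The caster starts 15 to 26 mm off, in any direction. Nothing beside the pan stands higher than it.
- scale: Fixed bench scale: grey housing 200 mm (x) by 160 mm (y), deck 40 mm above the table. Origin: centre of its underside, on the table, z up; in this frame the pan's centre is at x = +37 mm, y = 0, the key at x = -68, y = -38, a small display at x = -68, y = +34 mm. Yaw within 45 degrees of the world's.
- key_top (a point): Centre of the top of the scale's only key: a white round push key 26 mm in diameter in a dark housing on the deck, pressed straight down; its top is 62 mm above the table, 10 mm proud of its 42 mm wide housing. Springs back when let go.
- key (a joint): Travel of the key in m: 0 = up, 0.006 = fully down (about 4 N); counts as pressed from 0.0045.
- spare_caster: A second caster just like the first, standing on the table beside the scale, not to be moved. Origin: centre of its underside.
- acorn_nut: Stainless acorn nut, 36 mm across flats, 42 mm tall, on the table beside the scale, not to be moved. Origin: centre of its underside.
- tee_nut: Iron tee nut, flange 38 mm in diameter on the table, barrel up, 23 mm tall, beside the scale, not to be moved. Origin: centre of its underside.
- pulley: Zinc pulley lying flat, about 85 mm long with its eye, 23 mm high, beside the scale, not to be moved. Origin: under the sheave's centre; eye towards its +x.
- carton: Cardboard carton 100 x 65 x 50 mm to the right of the scale, not to be moved. Origin: centre of its underside.
- washer_jar: Closed jar 60 mm in diameter, 85 mm tall, to the left of the scale, not to be moved. Origin: centre of its underside.
- wrench: Steel wrench lying on the table to the right of the scale, not to be moved. Origin: under it, x along it.
Not all that is in view belongs to the job. What is shaped like the caster but purple is not meant.

How it is judged (in metres and radians):
On the way, in this order (a step that is already met when the one before it is completed fails the run):
1. the caster stands upright and at rest within 7 mm of the pan's centre, nothing touching it, the key still up (horizontal distance between caster and pan_centre below 0.007 m and angle between caster's own z axis and vertical below 0.08 rad and z of caster in the frame of pan_centre between -0.003 and 0.004 m and linear speed of caster below 0.01 m/s and contact force between each of the arm, the fingers and caster below 0.05 N and value of joint key below 0.002 m), for 0.3 s.
2. the key is pressed down (4.5 mm or more) while the caster stands centred and untouched (horizontal distance between caster and pan_centre below 0.007 m and angle between caster's own z axis and vertical below 0.08 rad and z of caster in the frame of pan_centre between -0.003 and 0.004 m and value of joint key above 0.0045 m and contact force between the fingers and caster below 0.05 N), for 0.05 s.
At the end, for the whole second after the job is handed in: The caster stands on the pan, upright (within 0.08 rad), at rest, within 7 mm of the pan's centre, and the key, having been pressed after the centring, is up again (horizontal distance between caster and pan_centre below 0.007 m and angle between caster's own z axis and vertical below 0.08 rad and z of caster in the frame of pan_centre between -0.003 and 0.004 m and linear speed of caster below 0.01 m/s and value of joint key below 0.002 m); the robot touches nothing.
It fails at once if the caster is lifted or carried (underside more than 10 mm above the pan) (z of caster in the frame of pan_centre above 0.01 m).
It fails at once if the caster is knocked over (tilted more than 0.5 rad) or off the pan (angle between caster's own z axis and vertical above 0.5 rad or z of caster in the frame of pan_centre below -0.015 m).
It fails at once if the caster is gripped or struck hard: more than 12 N on it from the fingers (contact force between the fingers and caster above 12 N).
It fails at once if another thing on the table is moved more than 15 mm (distance of any of spare_caster, acorn_nut, tee_nut, pulley, carton, washer_jar, wrench from where it was at the start of the episode above 0.015 m).
It also fails if it takes over 48 s, if anything falls off the work surface, if the arm or the gripper's body presses on something with over 40 N, if the wrist force passes 120 N, or if a joint passes its speed limit or range.

## Working session

There is one attempt and no reset: what is moved stays moved. The work goes in short steps, Python scripts to look and compute and a shell command to move; the robot and the scene stay as the last step left them, time stands still between calls to the robot, and variables do not carry over. Pictures are saved under pics/ and viewed, at most 10 in all, crops included, and the job is handed in when it is done.

```bash
ls; mkdir -p pics; python3 - <<'E'
from rig import r
import cv2
for n in("scene","top"):
    f=r.grab_frame(n); cv2.imwrite(f"pics/{n}0.png",f[:,:,::-1])
    c=r.camera_info(n); print(n,c)
print(r.sense())
E
```

```text
pics
scene {'K': array([[380.25362457,   0.        , 282.75635017],
       [  0.        , 380.25362457, 207.57898882],
       [  0.        ,   0.        ,   1.        ]]), 'rvec': array([ 1.56310449,  1.71120497, -0.95324826]), 'tvec': array([  44.45603628, -234.67976482, 1568.84292063])}
top {'K': array([[518.51353745,   0.        , 280.79517222],
       [  0.        , 518.51353745, 199.73709433],
       [  0.        ,   0.        ,   1.        ]]), 'rvec': array([ 2.14461884, -2.125632  ,  0.19498468]), 'tvec': array([ -10.72004447,  551.85204341, 1609.72713351])}
{'clock': 0.1, 'qpos': array([-1.23541143e+00,  3.53577552e-01,  1.63400121e+00,  2.64466985e-05,
        1.15522506e+00, -2.40245362e-03]), 'qvel': array([ 4.95184186e-05, -1.64052827e-03, -1.66821493e-03, -5.08199381e-04,
        1.34688663e-03, -1.25223104e-03]), 'joint_efforts': array([-1.33111989e-03, -6.06360555e+01, -3.42823148e+01, -1.56666863e-05,
        3.96583375e-03,  3.54987992e-05]), 'eef_pos': array([ 206.99957141, -589.30049062,  230.6626525 ]), 'tcp_rot': array([-3.14038154e+00, -2.70924694e-05,  3.37776641e-01]), 'contact_force': array([ 0.25805502,  0.17785525, -0.30260402]), 'wrist_torque': array([-0.00711316, -0.01442608,  0.01307436]), 'grasp_force': 0.0, 'opening': 0.9961692065109936}
```

View pics/scene0.png

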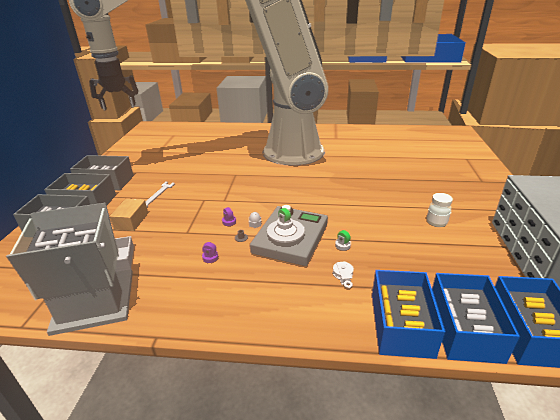

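View pics/top0.png

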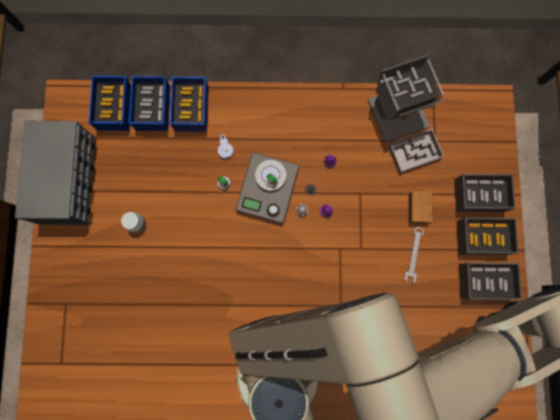

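The scene view has the scale at (290,235), with a green-topped caster on the pan at (286,215) and the spare on the table at (343,240). The two purple look-alikes are at (229,216) and (209,252). In the top view the pan is at (270,175), its caster at (272,180), the spare at (223,183) and the key at (273,211). The one meant is the green caster on the pan. I'll confirm that in an enlarged crop.

```bash
python3 - <<'E'
import cv2,numpy as np
a=cv2.imread('pics/top0.png')[148:228,230:305]; b=cv2.imread('pics/scene0.png')[198:268,248:333]
a=cv2.resize(a,(400,427),interpolation=cv2.INTER_CUBIC)   # x5.333
b=cv2.resize(b,(400,329),interpolation=cv2.INTER_CUBIC)   # x4.706
c=np.zeros((427,800,3),np.uint8);c[:,:400]=a;c[:329,400:]=b
cv2.imwrite('pics/crop0.png',c)
E
```

```text
(no output)
```

View pics/crop0.png

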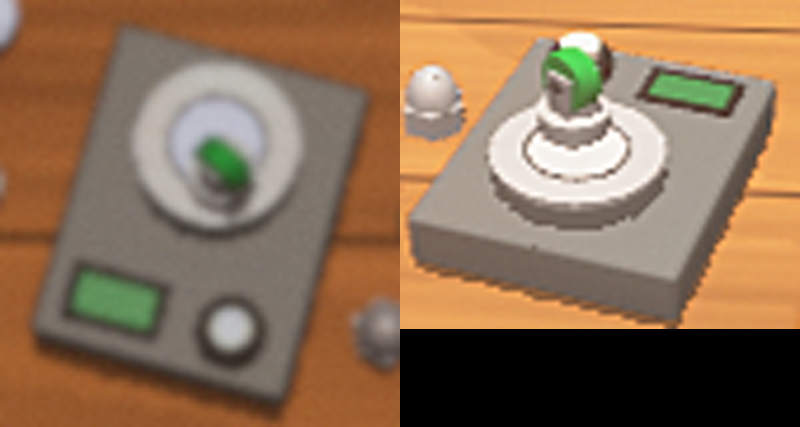

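The crop confirms it: green wheel on the pan, with its foot shifted towards the robot from the ring. In the crop the pan centre is at about (218,146) in the top view and (577,150) in the scene view. The key is at (229,329) and the foot top at about (574,112). Next I'll fit projected outlines to both views.

```bash
cat > h.py <<'E'
import cv2,numpy as np
from rig import r
from scipy.optimize import minimize
CI={n:r.camera_info(n) for n in("scene","top")}
def proj(n,P,off=(0,0)):
    c=CI[n];return cv2.projectPoints(np.float64(P).reshape(-1,1,3),np.float64(c['rvec']),np.float64(c['tvec']),c['K'],None)[0].reshape(-1,2)+off
def back(n,uv,z):
    c=CI[n];R=cv2.Rodrigues(np.float64(c['rvec']))[0];d=R.T@np.linalg.inv(c['K'])@[uv[0],uv[1],1];o=-R.T@np.float64(c['tvec']).ravel()
    return (o+d*(z-o[2])/d[2])
def circ(x,y,z,rad,n=90):
    t=np.linspace(0,2*np.pi,n,endpoint=False);return np.c_[x+rad*np.cos(t),y+rad*np.sin(t),0*t+z]
def grad(img,s=0.7):
    g=cv2.GaussianBlur(img.astype(np.float32),(0,0),s);gx=cv2.Sobel(g,-1,1,0);gy=cv2.Sobel(g,-1,0,1)
    return np.sqrt(gx**2+gy**2).max(2)
def samp(G,uv):
    uv=uv.astype(np.float32);return cv2.remap(G,uv[None,:,0],uv[None,:,1],cv2.INTER_LINEAR)[0]
def s2w(p,x,y,w):
    c,s=np.cos(w),np.sin(w);p=np.atleast_2d(p);return np.c_[x+c*p[:,0]-s*p[:,1],y+s*p[:,0]+c*p[:,1],p[:,2]]
def rect(z):
    c=[(-100,-80),(100,-80),(100,80),(-100,80),(-100,-80)]
    return np.array([[*(np.array(a)+(np.array(b)-a)*t),z] for a,b in zip(c,c[1:]) for t in np.linspace(.03,.97,40)])
E
python3 - <<'E'
from h import *
I={n:cv2.imread(f'pics/{n}0.png') for n in CI}
T=lambda u,v:((u+.5)/5.333-.5+230,(v+.5)/5.333-.5+148)
S=lambda u,v:((u-400+.5)/4.706-.5+248,(v+.5)/4.706-.5+198)
def tri(a,b):
    P=[CI[n]['K']@np.c_[cv2.Rodrigues(np.float64(CI[n]['rvec']))[0],np.float64(CI[n]['tvec'])] for n in('top','scene')]
    X=cv2.triangulatePoints(P[0],P[1],np.float64(a),np.float64(b));return (X[:3]/X[3]).ravel()
print('tri pan',tri(T(218,146),S(577,150)),'foot side', back('scene',S(574,112),77))
k=back('top',T(229,329),62);p=back('top',T(218,146),62);print(k,p)
d=k-p;w0=np.arctan2(d[1],d[0])-np.arctan2(-38,-105);w0=(w0+np.pi)%(2*np.pi)-np.pi
x0,y0=p[0]-37*np.cos(w0),p[1]-37*np.sin(w0);print(x0,y0,w0)
for n in('top','scene'):
    G=grad(I[n])
    def f(q):
        x,y,w=q[0]*10+x0,q[1]*10+y0,w0+q[2]*.1
        pc=s2w([37,0,62],x,y,w)[0];kc=s2w([-68,-38,62],x,y,w)[0]
        s=samp(G,proj(n,circ(*pc,50))).mean()*2+samp(G,proj(n,s2w(rect(40),x,y,w))).mean()*2
        if n=='top': s+=samp(G,proj(n,circ(*kc,13))).mean()
        return -s
    m=min((minimize(f,[a,b,0],method='Nelder-Mead') for a in(-1,0,1) for b in(-1,0,1)),key=lambda m:m.fun)
    q=m.x;x,y,w=q[0]*10+x0,q[1]*10+y0,w0+q[2]*.1
    pc=s2w([37,0,62],x,y,w)[0];print(n,m.fun,'scale',x,y,w,'pan',pc,'key',s2w([-68,-38,62],x,y,w)[0])
    print('  ring r28/r30',[samp(G,proj(n,circ(*pc,q))).mean().round(0) for q in(26,28,30,32)])
    # foot
    best=[]
    for dx in np.arange(-28,28.1,1):
        for dy in np.arange(-28,28.1,1):
            if 12<np.hypot(dx,dy)<29:
                s=samp(G,proj(n,circ(pc[0]+dx,pc[1]+dy,77,21))).mean()+samp(G,proj(n,circ(pc[0]+dx,pc[1]+dy,65,21))).mean()*.5
                best.append((s,dx,dy))
    best.sort(reverse=True);print(best[:6])
    h=cv2.cvtColor(I[n],cv2.COLOR_BGR2HSV);m=cv2.inRange(h,(45,130,60),(75,255,255));
    uv=proj(n,pc)[0];yy,xx=np.mgrid[:420,:560];u2=proj(n,pc+[0,0,25])[0];m[np.hypot(xx-u2[0],yy-u2[1])>16]=0
    v,u=np.nonzero(m);print('green',len(u),u.mean(),v.mean(),back(n,(u.mean(),v.mean()),62+38)-pc)
E
```

```text
tri pan [629.93970842  28.05963464  59.86413889] foot side [617.23854747  25.62408789  77.        ]
[518.59142112  20.15563793  62.        ] [629.47069984  27.94078191  62.        ]
593.8825807918373 38.06430808955961 -0.27714302781281486
top -960.3142700195312 scale 595.1861064757861 37.835859736744574 -0.27647188496681996 pan [630.78101184  27.73622054  62.        ] key [519.39584014  19.84042896  62.        ]
  ring r28/r30 [np.float32(116.0), np.float32(103.0), np.float32(88.0), np.float32(88.0)]
[(np.float32(307.262), np.float64(-22.0), np.float64(0.0)), (np.float32(306.70526), np.float64(-23.0), np.float64(0.0)), (np.float32(306.05408), np.float64(-22.0), np.float64(-1.0)), (np.float32(305.94342), np.float64(-23.0), np.float64(-1.0)), (np.float32(302.6787), np.float64(-22.0), np.float64(1.0)), (np.float32(301.55243), np.float64(-21.0), np.float64(0.0))]
green 27 271.6666666666667 177.88888888888889 [-19.10471819  -4.09403154  38.        ]
scene -964.7528076171875 scale 597.5640477372818 38.77787400335174 -0.276612133323875 pan [633.1575363   28.67324278  62.        ] key [521.77125832  20.79307286  62.        ]
  ring r28/r30 [np.float32(197.0), np.float32(165.0), np.float32(166.0), np.float32(186.0)]
[(np.float32(371.24982), np.float64(-20.0), np.float64(-4.0)), (np.float32(369.10953), np.float64(-19.0), np.float64(-4.0)), (np.float32(369.04224), np.float64(-20.0), np.float64(-3.0)), (np.float32(366.74567), np.float64(-20.0), np.float64(-5.0)), (np.float32(366.43076), np.float64(-19.0), np.float64(-5.0)), (np.float32(365.78644), np.float64(-19.0), np.float64(-3.0))]
green 53 285.37735849056605 212.16981132075472 [-25.76718657  -1.43919874  38.        ]
```

```bash
cat > go.py <<'E'
import sys,numpy as np
from rig import r
from scipy.spatial.transform import Rotation as R
x,y,z,w=map(float,sys.argv[1:5]);s=r.sense()
Rc=R.from_euler('xyz',s['tcp_rot']);Rt=R.from_euler('xyz',[np.pi,0,w])
print('t',s['clock'],'pos',s['eef_pos'].round(1),'shift',(Rc.inv().apply(np.array([x,y,z])-s['eef_pos'])/200).round(4),'turn',((Rc.inv()*Rt).as_rotvec()/np.pi).round(4),'open',s['opening'],'F',s['contact_force'].round(2))
E
python3 go.py 562 17.8 150 0.145
```

```text
t 0.1 pos [ 207.  -589.3  230.7] shift [ 2.6806 -2.2753  0.4061] turn [-0.0004  0.      0.0614] open 0.9961692065109936 F [ 0.26  0.18 -0.3 ]
```

```bash
python3 -m inch '[[[0.9,-0.76,0,0,0,0],[0.9,-0.76,0,0,0,0],[0.9,-0.76,0,0,0,0],[0.9,-0.76,0,0,0,0],[0.9,-0.76,0,0,0,0],[0.9,-0.76,0,0,0,0]]]' -0.4 20
python3 -m inch '[[[0.9,-0.76,0,0,0,0],[0.9,-0.76,0,0,0,0],[0.9,-0.76,0,0,0,0],[0.9,-0.76,0,0,0,0],[0.9,-0.76,0,0,0,0],[0.9,-0.76,0,0,0,0]]]'
python3 go.py 562 17.8 150 0.145
```

```text
clock: 0.6
eef_pos: [327.3, -383.4, 230.9]
tcp_rot: [-3.14, -0.0, 0.338]
contact_force: [-0.4, 0.0, -0.2]
opening: 0.297
grasp_force: 0.0
clock: 1.1
eef_pos: [447.0, -180.6, 231.2]
tcp_rot: [-3.141, -0.0, 0.339]
contact_force: [0.7, -0.6, 0.3]
opening: 0.303
grasp_force: 0.0
t 1.1 pos [ 447.  -180.6  231.2] shift [ 0.8715 -0.7442  0.4069] turn [-0.0002 -0.0001  0.0617] open 0.30324161587191134 F [ 0.72 -0.55  0.27]
```

```bash
python3 -m inch '[[[0.87,-0.74,0.2,0,0,0.062],[0.87,-0.74,0.2,0,0,0.062],[0.87,-0.74,0.2,0,0,0.062],[0.87,-0.74,0.2,0,0,0.062],[0.87,-0.74,0.2,0,0,0.062],[0.87,-0.74,0.2,0,0,0.062],[0.87,-0.74,0.2,0,0,0.062],[0.87,-0.74,0.2,0,0,0.062]]]'
python3 -m inch '[[[0,0,0,0,0,0],[0,0,0,0,0,0]]]'
python3 go.py 562 17.8 68 0.145
python3 - <<'E'
from h import *
c=[]
for n in("scene","top"):
    f=r.grab_frame(n)[:,:,::-1].copy(); cv2.imwrite(f"pics/{n}1.png",f)
    u,v=proj(n,[620,25,75])[0].astype(int); c.append(cv2.resize(f[v-40:v+40,u-40:u+40],(400,400),interpolation=cv2.INTER_CUBIC)); print(n,u-40,v-40)
cv2.imwrite('pics/crop1.png',np.hstack(c))
E
```

```text
clock: 1.77
eef_pos: [561.1, 15.1, 190.4]
tcp_rot: [-3.141, 0.002, 0.146]
contact_force: [-0.2, -1.0, -0.1]
opening: 0.301
grasp_force: 0.0
clock: 1.93
eef_pos: [560.6, 12.9, 191.3]
tcp_rot: [3.141, 0.001, 0.142]
contact_force: [-0.4, -0.4, 0.2]
opening: 0.299
grasp_force: 0.0
t 1.9333 pos [560.6  12.9 191.3] shift [ 0.0109 -0.0235  0.6164] turn [ 0.0001  0.0002 -0.0009] open 0.29919594446789216 F [-0.42 -0.38  0.19]
scene 244 182
top 231 137
```

View pics/crop1.png

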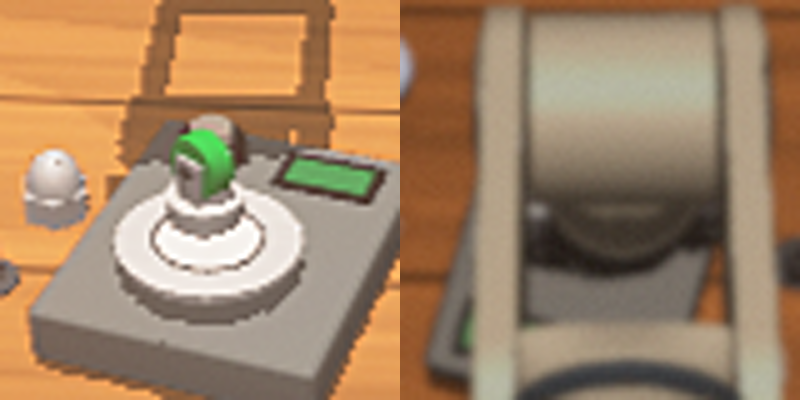

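The scene crop shows the caster upright on the pan, foot at about (203,200) and ring centre at about (208,238), which fits an offset of about (-20,-4) mm. The top view is blocked by the arm. I'll descend behind the foot.

```bash
python3 -m inch '[[[0.01,-0.023,0.2,0,0,0],[0.01,-0.023,0.4,0,0,0],[0.01,-0.023,0.5,0,0,0],[0.01,-0.023,0.58,0,0,0],[0.01,-0.023,0.61,0,0,0],[0.01,-0.023,0.61,0,0,0],[0.01,-0.023,0.61,0,0,0],[0.01,-0.023,0.61,0,0,0]]]'
python3 go.py 571.9 19.2 68 0.145
python3 - <<'E'
from h import *
f=r.grab_frame('scene')[:,:,::-1].copy(); cv2.imwrite("pics/scene2.png",f)
cv2.imwrite('pics/crop2.png',cv2.resize(f[182:262,244:324],(600,600),interpolation=cv2.INTER_CUBIC))
E
```

```text
clock: 2.7
eef_pos: [563.5, 18.3, 70.7]
tcp_rot: [3.141, -0.002, 0.143]
contact_force: [-1.2, -0.2, 0.5]
opening: 0.299
grasp_force: 0.0
t 2.7 pos [563.5  18.3  70.7] shift [0.0424 0.0016 0.0134] turn [ 0.0001 -0.0007 -0.0008] open 0.2988247099087928 F [-1.18 -0.22  0.55]
```

View pics/crop2.png

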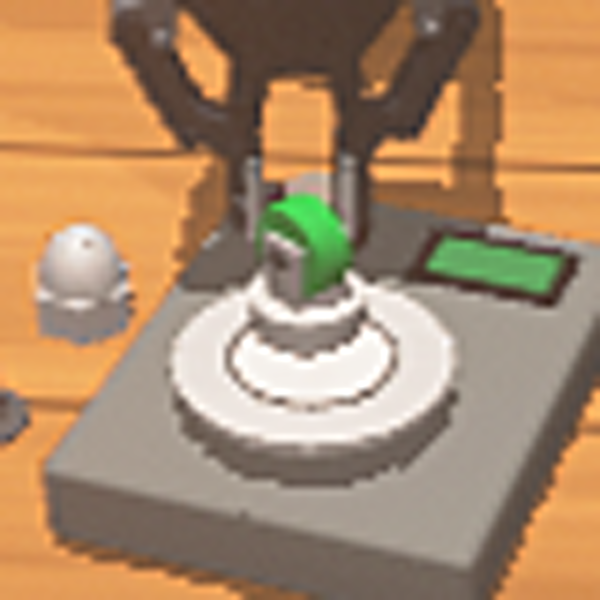

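```bash
python3 -m inch '[[[0.015,0,0.01,0,0,0],[0.03,0,0.01,0,0,0],[0.04,0,0.01,0,0,0],[0.05,0,0.01,0,0,0],[0.055,0,0.01,0,0,0],[0.06,0,0.01,0,0,0],[0.065,0,0.01,0,0,0],[0.07,0,0.01,0,0,0]]]'
python3 -m inch '[[[0.006,0,0,0,0,0],[0.012,0,0,0,0,0],[0.018,0,0,0,0,0],[0.024,0,0,0,0,0],[0.03,0,0,0,0,0],[0.036,0,0,0,0,0],[0.042,0,0,0,0,0],[0.048,0,0,0,0,0]]]'
python3 - <<'E'
from h import *
f=r.grab_frame('scene')[:,:,::-1].copy(); cv2.imwrite("pics/scene3.png",f)
cv2.imwrite('pics/crop3.png',cv2.resize(f[182:262,244:324],(600,600),interpolation=cv2.INTER_CUBIC))
E
```

```text
clock: 3.42
eef_pos: [576.3, 20.6, 67.2]
tcp_rot: [-3.142, 0.0, 0.143]
contact_force: [-0.8, 0.7, -0.6]
opening: 0.301
grasp_force: 0.0
clock: 4.08
eef_pos: [585.8, 21.9, 67.2]
tcp_rot: [-3.142, 0.0, 0.143]
contact_force: [-0.8, -0.3, 0.1]
opening: 0.304
grasp_force: 0.3
```

View pics/crop3.png

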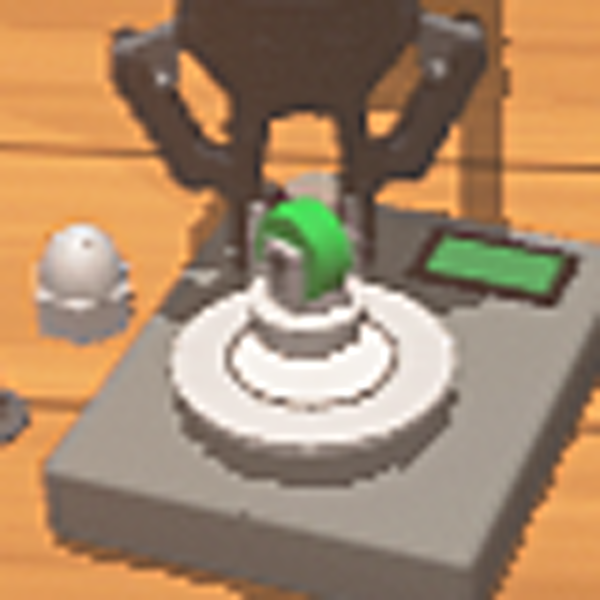

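Contact begins at TCP x ≈ 585, as computed: the wheel, at about (305,245) in the crop, has just started to move and is still upright. I'll go on pushing slowly and track the displacement numerically.

```bash
cat > trk.py <<'E'
from h import *
def green(f):
    h=cv2.cvtColor(f,cv2.COLOR_BGR2HSV).astype(float);b=f.astype(float);w=np.clip(b[:,:,1]-np.maximum(b[:,:,2],b[:,:,0])-25,0,60)
    yy,xx=np.mgrid[:420,:560];w[(xx<270)|(xx>297)|(yy<195)|(yy>240)]=0
    return (w*xx).sum()/w.sum(),(w*yy).sum()/w.sum()
import sys
f=r.grab_frame('scene')[:,:,::-1].copy();cv2.imwrite(f'pics/scene{sys.argv[1]}.png',f)
g0=green(cv2.imread('pics/scene2.png'));g=green(f)
print(g0,g,'moved',(back('scene',g,100)-back('scene',g0,100)).round(1))
E
python3 -m inch '[[[0.006,0,0,0,0,0],[0.012,0,0,0,0,0],[0.018,0,0,0,0,0],[0.024,0,0,0,0,0],[0.03,0,0,0,0,0],[0.036,0,0,0,0,0],[0.042,0,0,0,0,0],[0.048,0,0,0,0,0]]]'
python3 trk.py 4
```

```text
clock: 4.8
eef_pos: [595.5, 23.3, 67.3]
tcp_rot: [-3.142, -0.0, 0.143]
contact_force: [-0.4, -0.1, -0.7]
opening: 0.304
grasp_force: 0.3
(np.float64(285.36256469235195), np.float64(211.98303622771707)) (np.float64(285.65443175638933), np.float64(214.56878738444806)) moved [12.1  1.9  0. ]
```

```bash
python3 -m inch '[[[0.006,0,0,0,0,0],[0.012,0,0,0,0,0],[0.018,0,0,0,0,0],[0.024,0,0,0,0,0],[0.03,0,0,0,0,0],[0.036,0,0,0,0,0],[0.04,0,0,0,0,0],[0.04,0,0,0,0,0]]]'
python3 -m inch '[[[-0.01,0,0,0,0,0],[-0.03,0,0,0,0,0],[-0.06,0,0,0,0,0],[-0.1,0,0,0,0,0],[-0.1,0,0,0,0,0],[-0.1,0,0,0,0,0]]]'
python3 trk.py 5
python3 - <<'E'
from h import *
f=cv2.imread('pics/scene5.png')
G=grad(f);pc=np.array([633.16,28.67,62])
b=[]
for dx in np.arange(-12,12.1,1):
    for dy in np.arange(-12,12.1,1):
        b.append((samp(G,proj('scene',circ(pc[0]+dx,pc[1]+dy,77,21))).mean()+.5*samp(G,proj('scene',circ(pc[0]+dx,pc[1]+dy,65,21))).mean(),dx,dy))
b.sort(reverse=True);print(b[:4])
cv2.imwrite('pics/crop5.png',cv2.resize(f[182:262,244:324],(600,600),interpolation=cv2.INTER_CUBIC))
E
```

```text
clock: 5.52
eef_pos: [603.5, 24.5, 67.3]
tcp_rot: [3.142, -0.0, 0.143]
contact_force: [-0.8, -0.7, 0.6]
opening: 0.3
grasp_force: 0.1
clock: 6.02
eef_pos: [582.8, 21.5, 67.4]
tcp_rot: [-3.142, 0.0, 0.143]
contact_force: [0.4, -0.1, 0.6]
opening: 0.3
grasp_force: 0.0
(np.float64(285.36256469235195), np.float64(211.98303622771707)) (np.float64(285.7880812399786), np.float64(216.4115446285409)) moved [20.6  3.1  0. ]
[(np.float32(359.2289), np.float64(-12.0), np.float64(-6.0)), (np.float32(356.81552), np.float64(-11.0), np.float64(-6.0)), (np.float32(356.21124), np.float64(-12.0), np.float64(-7.0)), (np.float32(355.91162), np.float64(0.0), np.float64(-1.0))]
```

View pics/crop5.png

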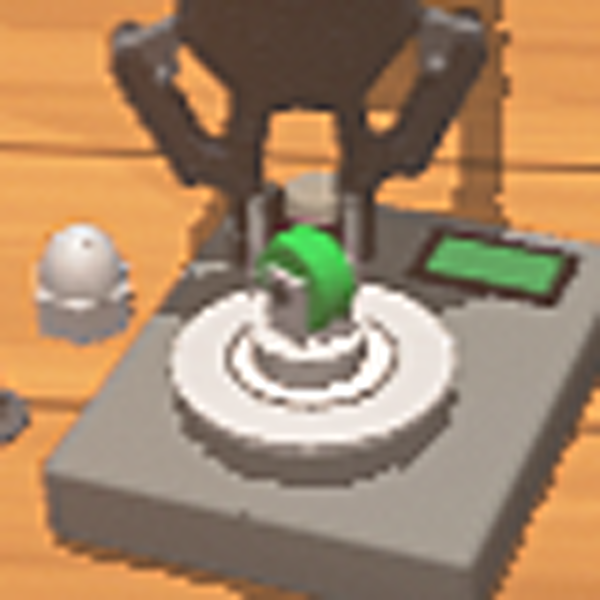

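The foot stands inside the ring: foot at x 250–368 against ring x 226–398 in the crop, with a white gap all round and about 2 mm of offset. The caster is upright and the fingers are clear. Next is the key.

```bash
python3 -m inch '[[[-0.1,0,-0.15,0,0,0],[-0.2,0,-0.25,0,0,0],[-0.3,0,-0.25,0,0,0],[-0.3,0,-0.25,0,0,0],[-0.3,0,-0.25,0,0,0],[-0.3,0,-0.25,0,0,0],[-0.3,0,-0.25,0,0,0],[-0.3,0,-0.25,0,0,0]]]' -1
python3 go.py 520.6 20.3 68 0.143
```

```text
clock: 6.73
eef_pos: [524.8, 13.2, 116.9]
tcp_rot: [-3.142, 0.0, 0.143]
contact_force: [0.7, 0.4, 0.2]
opening: -0.003
grasp_force: 0.0
t 6.7333 pos [524.8  13.2 116.9] shift [-0.0156 -0.0383  0.2447] turn [-0.      0.      0.0001] open -0.0034331758857536806 F [0.72 0.43 0.22]
```

```bash
python3 -m inch '[[[-0.015,-0.038,0.1,0,0,0],[-0.015,-0.038,0.18,0,0,0],[-0.015,-0.038,0.22,0,0,0],[-0.015,-0.038,0.24,0,0,0],[-0.015,-0.038,0.24,0,0,0],[-0.015,-0.038,0.24,0,0,0],[-0.015,-0.038,0.24,0,0,0]]]'
python3 -m inch '[[[0,0,0.005,0,0,0],[0,0,0.01,0,0,0],[0,0,0.015,0,0,0],[0,0,0.02,0,0,0],[0,0,0.025,0,0,0],[0,0,0.03,0,0,0],[0,0,0.035,0,0,0],[0,0,0.035,0,0,0]]]'
```

```text
clock: 7.32
eef_pos: [520.7, 20.1, 69.9]
tcp_rot: [3.141, -0.001, 0.143]
contact_force: [-0.3, -0.5, -0.8]
opening: -0.002
grasp_force: 0.0
clock: 7.98
eef_pos: [520.0, 20.2, 62.1]
tcp_rot: [-3.142, 0.0, 0.143]
contact_force: [-0.3, 0.1, 0.0]
opening: 0.002
grasp_force: 0.1
```

```bash
python3 -m inch '[[[0,0,0.006,0,0,0],[0,0,0.012,0,0,0],[0,0,0.018,0,0,0],[0,0,0.022,0,0,0],[0,0,0.024,0,0,0],[0,0,0.024,0,0,0]]]'
python3 -m inch '[[[0,0,0.004,0,0,0],[0,0,0.007,0,0,0],[0,0,0.007,0,0,0]]]'
```

```text
clock: 8.48
eef_pos: [520.0, 20.2, 57.5]
tcp_rot: [-3.142, 0.0, 0.143]
contact_force: [-0.5, -0.3, 3.5]
opening: 0.002
grasp_force: 1.6
clock: 8.73
eef_pos: [520.1, 20.2, 56.1]
tcp_rot: [3.142, -0.0, 0.143]
contact_force: [-1.5, 0.1, 3.3]
opening: -0.004
grasp_force: 1.9
```

```bash
python3 -m inch '[[[0,0,0.004,0,0,0],[0,0,0.006,0,0,0],[0,0,0.006,0,0,0],[0,0,0.006,0,0,0]]]'
```

```text
clock: 9.07
eef_pos: [520.1, 20.2, 55.8]
tcp_rot: [3.142, -0.0, 0.143]
contact_force: [-5.2, -1.2, 16.4]
opening: 0.002
grasp_force: 8.3
```

The key has bottomed: the force rose to 16 N and the travel stopped. I'll let go, move clear sideways and check from above.

```bash
python3 -m inch '[[[0,0,-0.1,0,0,0],[0,0,-0.3,0,0,0],[0,0,-0.5,0,0,0],[0,0,-0.7,0,0,0],[0,0.2,-0.8,0,0,0],[0,0.4,-0.8,0,0,0],[0,0.6,-0.8,0,0,0],[0,0.8,-0.8,0,0,0]]]'
python3 -m inch '[[[0,0.9,0,0,0,0],[0,0.9,0,0,0,0],[0,0.9,0,0,0,0],[0,0.9,0,0,0,0],[0,0.9,0,0,0,0],[0,0.9,0,0,0,0],[0,0.9,0,0,0,0],[0,0.9,0,0,0,0]]]'
python3 - <<'E'
from h import *
c=[]
for n in("scene","top"):
    f=r.grab_frame(n)[:,:,::-1].copy(); cv2.imwrite(f"pics/{n}6.png",f)
    u,v=proj(n,[620,25,62])[0].astype(int); c.append(cv2.resize(f[v-40:v+40,u-40:u+40],(400,400),interpolation=cv2.INTER_CUBIC))
    G=grad(f);pc=[633.16,28.67] if n=='scene' else [630.8,27.7]
    b=sorted([(samp(G,proj(n,circ(pc[0]+dx,pc[1]+dy,77,21))).mean()+.5*samp(G,proj(n,circ(pc[0]+dx,pc[1]+dy,65,21))).mean(),dx,dy) for dx in range(-9,10) for dy in range(-9,10)],reverse=True);print(n,b[:4])
    k=proj(n,[pc[0],pc[1],62])[0]; print('pan px in crop',(k-[u-40,v-40])*5)
cv2.imwrite('pics/crop6.png',np.hstack(c))
E
```

```text
clock: 9.73
eef_pos: [543.2, -139.9, 215.6]
tcp_rot: [3.141, -0.002, 0.144]
contact_force: [1.5, 0.2, 0.4]
opening: 0.001
grasp_force: 0.0
clock: 10.4
eef_pos: [568.1, -315.0, 214.4]
tcp_rot: [-3.14, 0.001, 0.143]
contact_force: [0.3, -0.7, 0.3]
opening: -0.0
grasp_force: 0.0
scene [(np.float32(355.2987), 0, -1), (np.float32(355.2151), -1, -1), (np.float32(353.0102), 0, 0), (np.float32(351.60144), -1, 0)]
pan px in crop [206.24006286 217.79073897]
top [(np.float32(268.70038), -3, 2), (np.float32(267.17743), -3, 1), (np.float32(266.81622), -2, 2), (np.float32(266.57837), -3, 3)]
pan px in crop [197.75714701 187.82453262]
```

View pics/crop6.png

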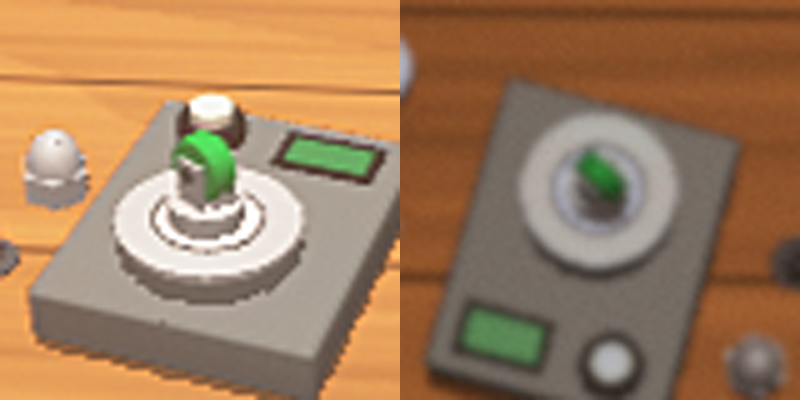

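Both views show the caster upright and the foot concentric with the ring to within about 3 mm (top crop: foot at about (600,192), pan at about (598,188)). The key is up and the robot is clear, so I'm handing in.

```bash
python3 -m inch '[[[0,0,0,0,0,0],[0,0,0,0,0,0],[0,0,0,0,0,0]]]'; python3 -c "
from rig import r
print(r.sign_off())"
```

```text
clock: 10.75
eef_pos: [568.7, -315.6, 215.1]
tcp_rot: [3.142, -0.0, 0.144]
contact_force: [0.1, 0.3, -0.8]
opening: 0.002
grasp_force: 0.0
the job is handed in; nothing more can be done
None
```

The caster stands upright inside the ring, about 3 mm or less off centre in both views; the key was pressed right down and released, and the job was handed in at 10.75 s; `sign_off` returned no verdict.

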